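Load the rub tester

ROBOT

A 6-joint arm with a two-finger parallel gripper is mounted at the origin on the work surface. World frame = base frame: x ahead of the robot, y to its left, z up, the work surface at z = 0. Lengths are in mm, angles in rad, forces in N, time in s.
With the tool pointing down it reaches from about 300 to 825 mm from the base axis. Payload 5.4 kg.
Tool frame: the origin (TCP) lies on the mounting face of the last link; the fingertips stand 190 mm ahead of it and the grasp point (between the pads) lies 171 mm ahead of it; z points along the fingers, y is the line along which they close (so a half turn about z gives the same grasp; the last joint's range is limited). The gripper opens to 92 mm and grips with 3 to 60 N. Pads are 20 mm wide; open, the fingers measure 128 mm over their backs; the gripper's body (75 mm by 189 mm) begins 69 mm behind the grasp point.
Start: joints at [-1.416, 0.158, 1.597, -0, 1.386, -0.21], TCP at [205.114, -537.155, 404.701] pointing down, gripper open.
Joint ranges: [-2.91, 2.91], [-0.94, 2.29], [0.18, 2.7], [-1.29, 4.43], [0.17, 2.64], [-3, 3]. Speed limits (rad/s): [2.57, 2.57, 3.14, 3.14, 3.14, 3.14].

INTERFACE

Orientations are given as a unit quaternion [w, x, y, z].
In Python, from station import r, vision gives the robot as it stands.
- The arm moves only by the tool step_arm, never from a script. Its argument "steps" is a list of rows, each an object with "offset": the shift along the world's x, y, z scaled (see below), a list of three; "rot": the turn, a rotation vector about the world's x, y, z scaled (see below), a list of three; "fingers": the gripper command: -1 is fully open, 1 is shut, values between are in proportion. A call has 1 to 20 rows; each row shifts and turns the commanded pose from where the row before left it; what a row does not reach is not made up. The controller multiplies each number of a shift by 0.03 m and each number of a turn by 5 degrees. A row lasts 1/12 s, in which the tool goes at most 41.7 mm and 7.16 degrees, less where a joint would pass 70% of its speed; a pose out of reach is approached as far as the arm can. A call with a number of a shift or a turn outside -1 to 1 is refused whole. A call with a gripper value outside its range is refused whole. The fingers move at their own pace and stop on an object; "squeeze" is the grip in N (left out, the last holds). Time passes only in rows, so rows that do not move let the fingers close. It gives the time, the measured TCP pose, the force, the opening and the grip force at its end, in the units of the state.
- r.state(): the state, without advancing time (a new reading comes with each control period).
- vision.snapshot(name): name is "scene" or "top" or "wrist"; returns (picture, depth): 400x640x3 uint8, blue, green, red; 400x640 float32, mm along the optical axis (not along the pixel's ray), 0 where there is no reading.
- vision.camera_info(name): a dict with "vfov" (degrees; the focal length in pixels is half the picture's height over the tangent of half this angle, whatever the lens; pixels are square), "cx", "cy" (the principal point, pixels), "eye" and "attitude" of the camera in the world; the wrist camera has in their place "T_tool_cam" (4x4, takes a point from camera to tool coordinates, whose origin is the TCP and whose axes are the flange's). Camera axes: x right, y down, z forward; pixel columns grow to the right and rows downward; lengths in mm; the calibration is good to about 2 mm. A picture is of the moment at which its call begins: read the wrist's pose just before it. camera_info takes no time and is no camera call.
- r.hand_in(): hands the job in; it is judged then, once.
The state is a dict: "time_s": time; "q": joint angles; "joint_vel": joint speeds; "effort": joint torques, N m; "position": TCP position; "tcp_rot": TCP orientation; "force": force on the tool from outside, world axes, zero at the start; "wrist_torque": the same for the moment, N m; "width": finger opening in mm; "finger_force": force on a finger pad.
Only numpy, scipy, OpenCV 4.12 (cv2) and the standard library are available. Lean on these libraries where they do the work, as an engineer would, in place of code of your own. Each camera call takes 0.05 s, during which the arm holds its last target. There are 200 camera calls.

TASK

Load the rub tester: take the longer of the two aluminium rub blocks by its bar handle and set it down, not dropped, on the tester's narrow raised bed, lengthwise along the bed, centred on it between the two end clips and lying flat. Let go of it there and leave the shorter rub block where it stands.

Things in the scene. Friction and masses are not known exactly. Their poses are not given: they have to be found in the camera images.
- long_block: Long rub block, loose, 0.35-0.65 kg: aluminium slab on a dark rubber sole, 56 (x) by 110 (y) by 30 mm high in all. Along its length over its middle runs a black bar handle 14 mm wide (x), 80 long (y), 14 high, its centre 62 mm above the underside, on two thin end posts; 25 mm open gap under the bar. Stands on the table, handle up. Origin: centre of underside, z up. Same either way round.
- short_block: Short rub block, loose, to be left alone: same make, width and heights as the long one, but only 60 mm long (y), with a 56 mm bar handle. Stands on the table. Origin: centre of the underside, z up.
- rub_bed (a point): Centre of the top face of the rub tester's bed (fixed): an aluminium rail with a dark rubber top, 36 mm wide (this frame's x), running along this frame's y, z up. Top 95 mm above the table, 40 mm above the tester's base. At each end a steel clip stands 6 mm proud (10 with its screw); 152 mm free between clips. The block is wider than the bed and overhangs 10 mm each side.
- rub_tester: The rub tester, fixed to the table: a low white base 240 (x) by 220 (y) by 55 mm high that carries the bed, whose centre line is 30 mm on the -x side of this origin. On its +x edge, 75 to 120 mm from the origin, a white console with buttons runs along y, 111 mm high. Origin: centre of the underside, z up.
There are look-alikes about, which are no part of the job. What is shaped like the long_block but blue or yellow is not meant.

How it is judged (in metres and radians):
At the end, for the whole second after the job is handed in: The long block rests still and flat (within 3.4 degrees, underside within 5 mm of the bed's top) on the bed, its centre within 12 mm of the bed's centre across it and 18 mm along it, its length within 10 degrees of the bed's, released; the short block is within 25 mm of where it began (x of long_block in the frame of rub_bed between -0.012 and 0.012 m and y of long_block in the frame of rub_bed between -0.018 and 0.018 m and z of long_block in the frame of rub_bed between -0.005 and 0.005 m and angle between the y axis of long_block and the y axis of rub_bed, either way round below 0.175 rad and angle between long_block's own z axis and vertical below 0.06 rad and linear speed of long_block below 0.01 m/s and distance of short_block from where it was at the start of the episode below 0.025 m); the robot touches nothing.
It fails at once if the long block is dropped: out of the fingers while more than 15 mm above the bed's top (z of long_block in the frame of rub_bed above 0.015 m and contact force between long_block and the fingers below 0.1 N).
It fails at once if the short block is moved by more than 25 mm (distance of short_block from where it was at the start of the episode above 0.025 m).
It also fails if it takes over 37 s, if anything falls off the work surface, if the arm or the gripper's body presses on something with over 40 N, if the wrist force passes 120 N, or if a joint passes its speed limit or range.

## Working session

There is one attempt and no reset: what is moved stays moved. The work goes in short steps, Python scripts to look and compute and a tool call to move; the robot and the scene stay as the last step left them, time stands still between calls to the robot, and variables do not carry over. Pictures are saved under pics/ and viewed, at most 10 in all, crops included, and the job is handed in when it is done.

Besides the shell and the picture viewer there is one more tool, called after "Call:" as name([rows], argument=value, ...), one row to a line, values as JSON. step_arm: Moves the arm, as the interface text tells. Its arguments: {"type":"object","properties":{"steps":{"type":"array","items":{"type":"object","properties":{"offset":{"type":"array","items":{"type":"number","minimum":-1,"maximum":1}},"rot":{"type":"array","items":{"type":"number","minimum":-1,"maximum":1}},"fingers":{"type":"number"}}}},"squeeze":{"type":"number"}},"required":["steps"]}

```bash
mkdir -p pics
cat > h.py <<'E'
import numpy as np,cv2
from station import r,vision
from scipy.spatial.transform import Rotation as R
def snap(n,f):
    s=r.state(); p,d=vision.snapshot(n); cv2.imwrite(f'pics/{f}.png',p); np.savez(f'pics/{f}.npz',p=p,d=d,pos=s['position'],q=s['tcp_rot']); return p,d
def cam(n,pos=None,q=None):
    c=vision.camera_info(n); f=200/np.tan(np.radians(c['vfov']/2))
    if n=='wrist':
        T=np.array(c['T_tool_cam']); M=R.from_quat(np.array(q)[[1,2,3,0]]).as_matrix()
        return f,c['cx'],c['cy'],np.array(pos)+M@T[:3,3],M@T[:3,:3]
    a=np.array(c['attitude'])
    A=R.from_quat(a[[1,2,3,0]]).as_matrix() if a.size==4 else a.reshape(3,3)
    return f,c['cx'],c['cy'],np.array(c['eye']),A
def ray(C,u,v):
    f,cx,cy,e,A=C; return e,A@np.array([(u-cx)/f,(v-cy)/f,1])
def plane(C,u,v,z):
    e,d=ray(C,u,v); return e+d*(z-e[2])/d[2]
def pt(C,u,v,dep):
    e,d=ray(C,u,v); return e+d*dep
def cloud(C,d):
    f,cx,cy,e,A=C; v,u=np.mgrid[:400,:640]
    return e+np.stack([(u-cx)/f*d,(v-cy)/f*d,d],-1)@A.T
E
python3 - <<'E'
from h import *
for n in('scene','top','wrist'):
    snap(n,n+'0'); print(vision.camera_info(n))
print(r.state())
E
```

```text
{'vfov': 49.66461515789075, 'cx': 315.86517638136024, 'cy': 199.1419914382399, 'eye': array([1116.75877855, -773.39728819,  716.57155601]), 'attitude': array([-0.45669711,  0.83092316,  0.28341226, -0.14377738])}
{'vfov': 50.00016915061603, 'cx': 322.18984365720604, 'cy': 203.01526364403858, 'eye': array([ 434.60756946,   29.11013007, 1024.00989278]), 'attitude': array([ 0.04263786, -0.69813045,  0.71359019, -0.03981108])}
{'vfov': 66.76665372887695, 'cx': 319.7418190842735, 'cy': 193.99404473797966, 'T_tool_cam': array([[ 4.33872144e-05, -9.70668842e-01, -2.40420458e-01,
         6.77915570e+01],
       [ 9.99999926e-01, -4.99556009e-05,  3.82153654e-04,
         7.45560503e-01],
       [-3.82954993e-04, -2.40420457e-01,  9.70668768e-01,
         2.02352221e+01],
       [ 0.00000000e+00,  0.00000000e+00,  0.00000000e+00,
         1.00000000e+00]])}
{'time_s': 0.15, 'q': array([-1.41611368e+00,  1.58912674e-01,  1.59790943e+00, -3.44923641e-06,
        1.38616805e+00, -2.10115376e-01]), 'joint_vel': array([ 0.00109922, -0.00260852, -0.00477171, -0.0005983 ,  0.00030317,
       -0.00099942]), 'effort': array([ 6.30616360e-04, -3.85917091e+01, -3.22433996e+01,  7.01911747e-02,
        3.51860630e-02, -8.86795328e-05]), 'position': array([ 205.07708104, -536.96930175,  403.95698427]), 'tcp_rot': array([-6.98529792e-04,  9.83411070e-01,  1.81389578e-01,  1.76699275e-05]), 'force': array([-0.39554932,  0.21697335,  0.28747375]), 'wrist_torque': array([ 0.00789746, -0.00820732,  0.01551388]), 'finger_force': 0.0, 'width': 91.86006009232806}
```

View pics/top0.png

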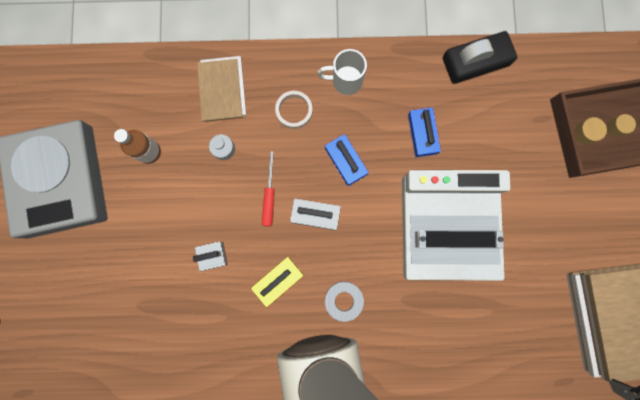

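View pics/scene0.png

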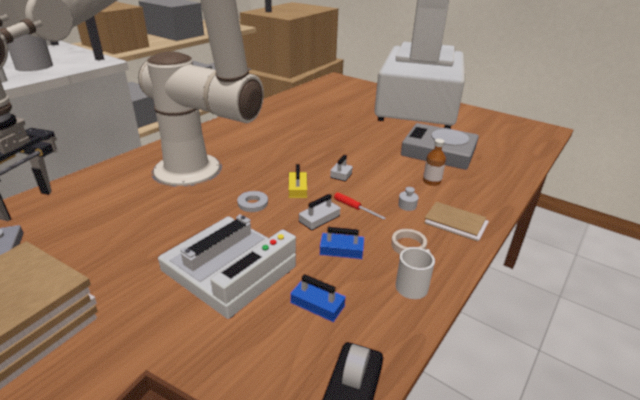

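Top view: the candidates are the silver long block (316,214), blue ones (346,160) and (425,131), yellow (277,282), and the short silver block (210,256). I choose the silver long one at (316,214). The tester's bed is at (458,239), with the console at (458,180). In the scene view the block is at (320,211) and the bed at (217,243).

Run:
```python
from h import *
T=np.load('pics/top0.npz');S=np.load('pics/scene0.npz')
def dark(p,x0,y0,x1,y1,th=60):
    m=np.zeros(p.shape[:2],np.uint8); m[y0:y1,x0:x1]=(p[y0:y1,x0:x1].max(2)<th)*255
    c=max(cv2.findContours(m,0,2)[0],key=cv2.contourArea); return cv2.minAreaRect(c),cv2.contourArea(c),c
def tri(C1,a,C2,b):
    e,d=ray(C1,*a);g,h=ray(C2,*b);d/=np.linalg.norm(d);h/=np.linalg.norm(h)
    s=np.linalg.lstsq(np.c_[d,-h],g-e,rcond=None)[0];p,q=e+s[0]*d,g+s[1]*h
    return (p+q)/2,np.linalg.norm(p-q)
Ct,Cs=cam('top'),cam('scene')
P=cloud(Ct,T['d'])
for n,bt,bs,z in(('long',(285,195,345,232),(300,190,342,210),69),('short',(190,240,228,272),(330,150,352,170),69),('bed',(424,226,498,254),(180,215,252,272),95)):
    t,at,c=dark(T['p'],*bt);s,as_,_=dark(S['p'],*bs)
    print(n,'top',t,at,'scene',s,as_)
    print('  tri',*tri(Ct,t[0],Cs,s[0]))
    b=cv2.boxPoints(t); w=[plane(Ct,*q,z) for q in b]
    e=sorted([(np.linalg.norm(w[i]-w[i-1]),*(w[i]-w[i-1])[:2]) for i in range(4)])[-1]
    print('  plane ctr',np.mean(w,0),'len',e[0],'ang deg',np.degrees(np.arctan2(e[2],e[1])),'wid',[np.linalg.norm(w[i]-w[i-1]).round(1) for i in(1,2)])
    m=np.zeros((400,640),np.uint8);cv2.drawContours(m,[c],-1,1,-1);print('  depth z',np.percentile(P[m>0][:,2],[10,50,90]))
for k,u in(('top',(270,180,530,290)),('scene',(150,150,360,310))):
    p=(T if k=='top' else S)['p'][u[1]:u[3],u[0]:u[2]]
    cv2.imwrite(f'pics/c_{k}.png',cv2.resize(p,None,fx=3,fy=3,interpolation=2))
```

```text
Traceback (most recent call last):
ValueError: max() iterable argument is empty
```

```bash
cat > m.py <<'E'
from h import *
T=np.load('pics/top0.npz');S=np.load('pics/scene0.npz')
def dark(p,x0,y0,x1,y1,th=60):
    m=np.zeros(p.shape[:2],np.uint8); m[y0:y1,x0:x1]=(p[y0:y1,x0:x1].max(2)<th)*255
    c=max(cv2.findContours(m,0,2)[0],key=cv2.contourArea,default=None)
    return (cv2.minAreaRect(c),cv2.contourArea(c),c) if c is not None else (((0,0),(0,0),0),0,None)
def tri(C1,a,C2,b):
    e,d=ray(C1,*a);g,h=ray(C2,*b);d/=np.linalg.norm(d);h/=np.linalg.norm(h)
    s=np.linalg.lstsq(np.c_[d,-h],g-e,rcond=None)[0];p,q=e+s[0]*d,g+s[1]*h
    return (p+q)/2,np.linalg.norm(p-q)
if __name__=='__main__':
  Ct,Cs=cam('top'),cam('scene')
  P=cloud(Ct,T['d'])
  for n,bt,bs,z in(('long',(285,195,345,232),(300,190,342,210),69),('short',(190,240,228,272),(330,150,352,170),69),('bed',(424,226,498,254),(180,215,252,272),95)):
    t,at,c=dark(T['p'],*bt);s,as_,_=dark(S['p'],*bs)
    print(n,'top',t,at,'scene',s,as_)
    if at==0: continue
    print('  tri',*tri(Ct,t[0],Cs,s[0]))
    b=cv2.boxPoints(t); w=[plane(Ct,*q,z) for q in b]
    e=sorted([(np.linalg.norm(w[i]-w[i-1]),*(w[i]-w[i-1])[:2]) for i in range(4)])[-1]
    print('  plane ctr',np.mean(w,0),'len',e[0],'ang deg',np.degrees(np.arctan2(e[2],e[1])),'wid',[np.linalg.norm(w[i]-w[i-1]).round(1) for i in(1,2)])
    m=np.zeros((400,640),np.uint8);cv2.drawContours(m,[c],-1,1,-1);print('  depth z',np.percentile(P[m>0][:,2],[10,50,90]))
  for k,u in(('top',(270,180,530,290)),('scene',(150,150,360,310))):
    p=(T if k=='top' else S)['p'][u[1]:u[3],u[0]:u[2]]
    cv2.imwrite(f'pics/c_{k}.png',cv2.resize(p,None,fx=3,fy=3,interpolation=2))
E
python3 m.py
```

```text
long top ((0, 0), (0, 0), 0) 0 scene ((319.41058349609375, 200.8084259033203), (4.108029365539551, 23.25870132446289), 64.98310089111328) 68.5
short top ((217.10000610351562, 253.3000030517578), (3.1622774600982666, 1.2649108171463013), 71.56504821777344) 1.5 scene ((341.7500305175781, 159.25001525878906), (2.8284268379211426, 9.192388534545898), 45.0) 22.5
  tri [443.74490658 269.18241234  72.73670659] 10.435365701625527
  plane ctr [439.65474157 266.79662565  69.        ] len 7.023076643535579 ang deg -161.2148002591038 wid [np.float64(2.8), np.float64(7.0)]
  depth z [64.49904712 65.75641118 70.12349836]
bed top ((460.0, 239.0), (14.0, 68.0), 90.0) 915.0 scene ((216.63851928710938, 236.22377014160156), (9.960247993469238, 59.3970947265625), 58.24052047729492) 468.0
  tri [ 458.57894025 -265.00550178   91.99063169] 0.9280629652726484
  plane ctr [ 458.85593768 -263.68494925   95.        ] len 146.6405417010506 ang deg -91.25206740824547 wid [np.float64(146.6), np.float64(30.1)]
  depth z [92.23801229 94.35878923 96.40745503]
```

View pics/c_top.png

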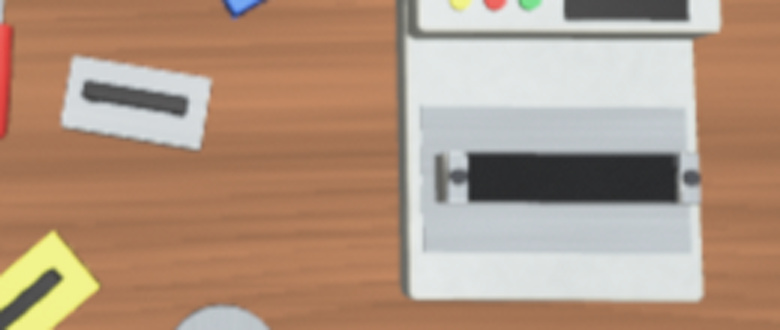

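The crop shows the silver slab with its black bar (crop 135,98 → picture 315,213), about 110 mm long, so it is the right one. The bed rubber runs between the clips at picture (460,239).

```bash
sed -i 's/th=60/th=95/' m.py; python3 m.py
python3 - <<'E'
from h import *
T=np.load('pics/top0.npz');C=cam('top');p=T['p'].astype(int)
# slab of long block and tester base: bright, low saturation
m=((p.max(2)-p.min(2)<35)&(p.min(2)>130)).astype(np.uint8)
for n,(x0,y0,x1,y1),z in(('slab',(285,195,345,232),30),('tester',(395,190,515,290),55)):
    k=np.zeros_like(m);k[y0:y1,x0:x1]=m[y0:y1,x0:x1]
    c=max(cv2.findContours(k,0,2)[0],key=cv2.contourArea);t=cv2.minAreaRect(c)
    w=np.array([plane(C,*q,z) for q in cv2.boxPoints(t)])
    print(n,t,w.mean(0),[(np.linalg.norm(w[i]-w[i-1]).round(1),np.degrees(np.arctan2(*(w[i]-w[i-1])[1::-1])).round(2)) for i in range(4)])
E
```

```text
long top ((314.447998046875, 212.338134765625), (33.52861022949219, 5.3980302810668945), 8.746162414550781) 136.5 scene ((319.63739013671875, 200.72943115234375), (5.801484107971191, 24.589778900146484), 64.79887390136719) 101.5
  tri [526.3327516   49.25106902  59.47966254] 1.3910143623578626
  plane ctr [525.97665369  49.51748943  69.        ] len 75.08351683763445 ang deg -100.05286844242532 wid [np.float64(12.1), np.float64(75.1)]
  depth z [66.09392828 68.26126625 70.85787944]
short top ((205.97743225097656, 255.89620971679688), (5.310741424560547, 26.681163787841797), 77.73522186279297) 105.0 scene ((342.0, 159.50001525878906), (4.949747085571289, 10.60660171508789), 45.0) 41.0
  tri [434.640648   294.17501834  59.38723183] 0.4226083601408075
  plane ctr [434.48415289 291.38185065  69.        ] len 58.76705651195186 ang deg -78.98907504062656 wid [np.float64(58.8), np.float64(11.8)]
  depth z [65.5261435  68.88780262 70.93560412]
bed top ((459.5, 238.5), (15.0, 71.0), 90.0) 988.0 scene ((215.63233947753906, 237.7205810546875), (11.490405082702637, 64.48346710205078), 59.0362510
[... 203 characters left out ...]
64(153.2), np.float64(32.3)]
  depth z [92.206291   94.35844506 96.42037159]
slab ((314.8783874511719, 213.72972106933594), (47.34690856933594, 24.166650772094727), 9.462322235107422) [526.52712299  49.4354894   30.        ] [(np.float64(109.9), np.float64(79.28)), (np.float64(56.5), np.float64(-10.19)), (np.float64(110.6), np.float64(-100.8)), (np.float64(56.3), np.float64(169.09))]
tester ((453.9925231933594, 235.0998992919922), (99.10475158691406, 88.9680404663086), 0.7161598801612854) [ 470.11174836 -263.33578485   55.        ] [(np.float64(220.0), np.float64(88.07)), (np.float64(200.2), np.float64(-3.23)), (np.float64(225.4), np.float64(-92.01)), (np.float64(200.1), np.float64(175.24))]
```

Call:
step_arm([
  {"offset": [0.605, 0.65, 0], "rot": [0, 0, 0.84], "fingers": -1},
  {"offset": [0.605, 0.65, 0], "rot": [0, 0, 0.84], "fingers": -1},
  {"offset": [0.605, 0.65, 0], "rot": [0, 0, 0.84], "fingers": -1},
  {"offset": [0.605, 0.65, 0], "rot": [0, 0, 0.84], "fingers": -1},
  {"offset": [0.605, 0.65, 0], "rot": [0, 0, 0.84], "fingers": -1},
  {"offset": [0.605, 0.65, 0], "rot": [0, 0, 0.84], "fingers": -1},
  {"offset": [0.605, 0.65, 0], "rot": [0, 0, 0.84], "fingers": -1},
  {"offset": [0.605, 0.65, 0], "rot": [0, 0, 0.84], "fingers": -1},
  {"offset": [0.605, 0.65, 0], "rot": [0, 0, 0.84], "fingers": -1},
  {"offset": [0.605, 0.65, 0], "rot": [0, 0, 0.84], "fingers": -1},
  {"offset": [0.605, 0.65, 0], "rot": [0, 0, 0.84], "fingers": -1},
  {"offset": [0.605, 0.65, 0], "rot": [0, 0, 0.84], "fingers": -1},
  {"offset": [0.605, 0.65, 0], "rot": [0, 0, 0.84], "fingers": -1},
  {"offset": [0.605, 0.65, 0], "rot": [0, 0, 0.84], "fingers": -1},
  {"fingers": -1},
  {"fingers": -1},
  {"fingers": -1},
])

```text
$.steps[14]: bad value
```

Run:
```python
from h import *
p,d=snap('wrist','w1'); s=r.state(); print(s['time_s'],s['position'],s['tcp_rot'],s['q'])
```

```text
0.2 [ 205.08965069 -537.0014306   404.0970577 ] [-5.79279430e-04  9.83411027e-01  1.81390230e-01  1.74197198e-05] [-1.41610183e+00  1.58821491e-01  1.59773222e+00  2.77895872e-06
  1.38619802e+00 -2.10105972e-01]
```

View pics/w1.png

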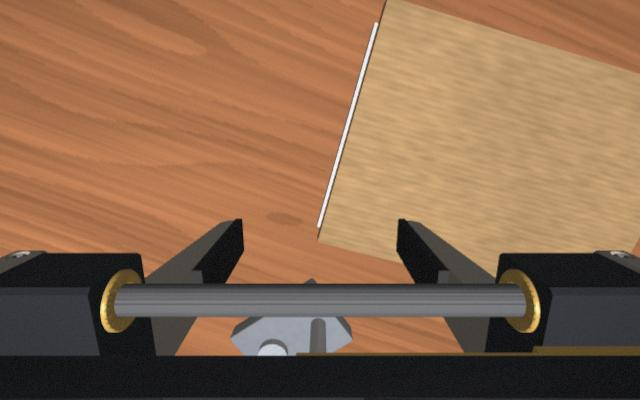

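The move was refused because every row needs all its fields. This picture only shows the book at start, and that the fingers hide rows below about 220, so I will stand back 70 mm from the bed.

Call:
step_arm([
  {"offset": [0.575, 0.485, 0], "rot": [0, 0, 0.84], "fingers": -1},
  {"offset": [0.575, 0.485, 0], "rot": [0, 0, 0.84], "fingers": -1},
  {"offset": [0.575, 0.485, 0], "rot": [0, 0, 0.84], "fingers": -1},
  {"offset": [0.575, 0.485, 0], "rot": [0, 0, 0.84], "fingers": -1},
  {"offset": [0.575, 0.485, 0], "rot": [0, 0, 0.84], "fingers": -1},
  {"offset": [0.575, 0.485, 0], "rot": [0, 0, 0.84], "fingers": -1},
  {"offset": [0.575, 0.485, 0], "rot": [0, 0, 0.84], "fingers": -1},
  {"offset": [0.575, 0.485, 0], "rot": [0, 0, 0.84], "fingers": -1},
  {"offset": [0.575, 0.485, 0], "rot": [0, 0, 0.84], "fingers": -1},
  {"offset": [0.575, 0.485, 0], "rot": [0, 0, 0.84], "fingers": -1},
  {"offset": [0.575, 0.485, 0], "rot": [0, 0, 0.84], "fingers": -1},
  {"offset": [0.575, 0.485, 0], "rot": [0, 0, 0.84], "fingers": -1},
  {"offset": [0.575, 0.485, 0], "rot": [0, 0, 0.84], "fingers": -1},
  {"offset": [0.575, 0.485, 0], "rot": [0, 0, 0.84], "fingers": -1},
  {"offset": [0, 0, 0], "rot": [0, 0, 0], "fingers": -1},
  {"offset": [0, 0, 0], "rot": [0, 0, 0], "fingers": -1},
  {"offset": [0, 0, 0], "rot": [0, 0, 0], "fingers": -1},
])

```text
time_s: 1.62
position: [446.2, -333.8, 404.5]
tcp_rot: [-0.0, 0.768, 0.64, -0.0]
force: [0.3, -0.1, 0.2]
width: 91.5
finger_force: 0.0
```

Run:
```python
from h import *
p,d=snap('wrist','w1'); s=r.state(); print(s['time_s'],s['position'],s['tcp_rot'],s['q'])
```

```text
1.6667 [ 446.02188974 -334.03639681  404.55251645] [-1.54818501e-04  7.68276064e-01  6.40118591e-01 -2.32712491e-04] [-8.59564000e-01  1.12914539e-01  1.64751611e+00 -4.68600043e-04
  1.38147934e+00 -6.77984713e-01]
```

View pics/w1.png

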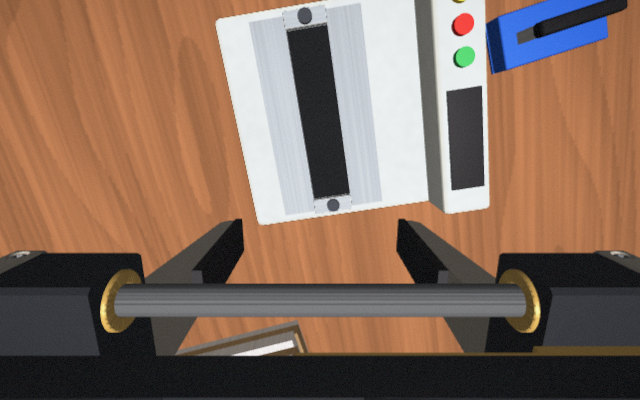

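The wrist view shows the bed rubber centred at about (318,112), with clips at (305,15) and (333,205), all clear of the gripper.

Run:
```python
from h import *
from m import dark,tri,T,S
W=np.load('pics/w1.npz');C=cam('wrist',W['pos'],W['q']);P=cloud(C,W['d'])
t,a,c=dark(W['p'],275,18,360,200,60)
w=np.array([plane(C,*q,95) for q in cv2.boxPoints(t)])
print(t,a,w.mean(0),[(np.linalg.norm(w[i]-w[i-1]).round(1),np.degrees(np.arctan2(*(w[i]-w[i-1])[1::-1])).round(2)) for i in range(4)])
m=np.zeros((400,640),np.uint8);cv2.drawContours(m,[c],-1,1,-1);print(np.percentile(P[m>0][:,2],[10,50,90]))
tt=dark(T['p'],424,226,498,254,60)[0]
print(tri(C,t[0],cam('top'),tt[0]))
for q in((305,15),(333,205)):print(plane(C,*q,103))
```

```text
((320.16998291015625, 111.6661376953125), (169.18850708007812, 39.799583435058594), 80.72740173339844) 6114.0 [ 460.37628967 -266.91872037   95.        ] [(np.float64(151.4), np.float64(88.36)), (np.float64(34.4), np.float64(-1.97)), (np.float64(150.7), np.float64(-89.86)), (np.float64(39.1), np.float64(179.22))]
[93.74843048 94.66440271 95.58453497]
(array([ 459.5896532 , -262.25509018,   99.44991898]), np.float64(1.7611118735977098))
[ 461.98807435 -183.52405252  103.        ]
[ 457.01937194 -349.88565897  103.        ]
```

Call:
step_arm([
  {"offset": [0.15, 0.7, 0], "rot": [0, 0, 0], "fingers": -1},
  {"offset": [0.15, 0.7, 0], "rot": [0, 0, 0], "fingers": -1},
  {"offset": [0.15, 0.7, 0], "rot": [0, 0, 0], "fingers": -1},
  {"offset": [0.15, 0.7, 0], "rot": [0, 0, 0], "fingers": -1},
  {"offset": [0.15, 0.7, 0], "rot": [0, 0, 0], "fingers": -1},
  {"offset": [0.15, 0.7, 0], "rot": [0, 0, 0], "fingers": -1},
  {"offset": [0.15, 0.7, 0], "rot": [0, 0, 0], "fingers": -1},
  {"offset": [0.15, 0.7, 0], "rot": [0, 0, 0], "fingers": -1},
  {"offset": [0.15, 0.7, 0], "rot": [0, 0, 0], "fingers": -1},
  {"offset": [0.15, 0.7, 0], "rot": [0, 0, 0], "fingers": -1},
  {"offset": [0.15, 0.7, 0], "rot": [0, 0, 0], "fingers": -1},
  {"offset": [0.15, 0.7, 0], "rot": [0, 0, 0], "fingers": -1},
  {"offset": [0.15, 0.7, 0], "rot": [0, 0, 0], "fingers": -1},
  {"offset": [0.15, 0.7, 0], "rot": [0, 0, 0], "fingers": -1},
  {"offset": [0.15, 0.7, 0], "rot": [0, 0, 0], "fingers": -1},
  {"offset": [0, 0, 0], "rot": [0, 0, 0], "fingers": -1},
  {"offset": [0, 0, 0], "rot": [0, 0, 0], "fingers": -1},
])

```text
time_s: 3.08
position: [514.0, -18.8, 404.7]
tcp_rot: [0.0, 0.768, 0.641, -0.0]
force: [-0.3, 0.3, 0.0]
width: 91.9
finger_force: 0.0
```

Run:
```python
from h import *
from m import dark,tri,T
snap('wrist','w2'); s=r.state(); print(s['time_s'],s['position'],s['tcp_rot'])
W=np.load('pics/w2.npz');C=cam('wrist',W['pos'],W['q']);P=cloud(C,W['d'])
t,a,c=dark(W['p'],260,20,380,200,95)
w=np.array([plane(C,*q,69) for q in cv2.boxPoints(t)])
print(t,a,w.mean(0),[(np.linalg.norm(w[i]-w[i-1]).round(1),np.degrees(np.arctan2(*(w[i]-w[i-1])[1::-1])).round(2)) for i in range(4)])
m=np.zeros((400,640),np.uint8);cv2.drawContours(m,[c],-1,1,-1);print(np.percentile(P[m>0][:,2],[10,50,90]))
print(tri(C,t[0],cam('top'),dark(T['p'],285,195,345,232)[0][0]))
```

```text
3.1333 [513.96899105 -19.38004287 404.65685475] [ 1.74551104e-04  7.68017507e-01  6.40428754e-01 -2.99554419e-04]
((320.0, 117.5), (79.0, 12.0), 90.0) 929.5 [527.07428919  46.66173803  69.        ] [(np.float64(77.3), np.float64(79.45)), (np.float64(11.7), np.float64(-10.3)), (np.float64(77.3), np.float64(-100.01)), (np.float64(12.5), np.float64(169.71))]
[67.31909874 68.51002177 69.49051691]
(array([527.11916523,  48.77879796,  58.75215238]), np.float64(1.8815453036328629))
```

View pics/w2.png

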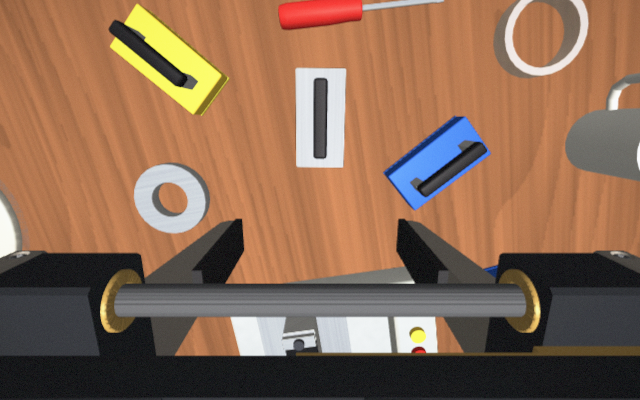

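The wrist view shows the silver block at (320,117), in line with the tool, with the yellow block (168,60) and the blue one (437,163) clear of the fingers. The block-to-bed shift agrees in both cameras: (-67,-313.5) mm, turn +8.8°. Next I descend and grip.

Call:
step_arm([
  {"offset": [0.11, 0.56, -0.6], "rot": [0, 0, 0], "fingers": -1},
  {"offset": [0.11, 0.56, -0.6], "rot": [0, 0, 0], "fingers": -1},
  {"offset": [0.11, 0.56, -0.6], "rot": [0, 0, 0], "fingers": -1},
  {"offset": [0.11, 0.56, -0.6], "rot": [0, 0, 0], "fingers": -1},
  {"offset": [0, 0, -0.55], "rot": [0, 0, 0], "fingers": -1},
  {"offset": [0, 0, -0.55], "rot": [0, 0, 0], "fingers": -1},
  {"offset": [0, 0, -0.55], "rot": [0, 0, 0], "fingers": -1},
  {"offset": [0, 0, -0.55], "rot": [0, 0, 0], "fingers": -1},
  {"offset": [0, 0, -0.55], "rot": [0, 0, 0], "fingers": -1},
  {"offset": [0, 0, -0.3], "rot": [0, 0, 0], "fingers": -1},
  {"offset": [0, 0, -0.27], "rot": [0, 0, 0], "fingers": -1},
  {"offset": [0, 0, 0], "rot": [0, 0, 0], "fingers": -1},
  {"offset": [0, 0, 0], "rot": [0, 0, 0], "fingers": -1},
])

```text
time_s: 4.22
position: [527.5, 48.2, 233.3]
tcp_rot: [0.0, 0.768, 0.64, -0.0]
force: [-0.1, -0.5, 0.0]
width: 91.6
finger_force: 0.0
```

Call:
step_arm([
  {"offset": [0, 0, 0], "rot": [0, 0, 0], "fingers": 1},
  {"offset": [0, 0, 0], "rot": [0, 0, 0], "fingers": 1},
  {"offset": [0, 0, 0], "rot": [0, 0, 0], "fingers": 1},
  {"offset": [0, 0, 0], "rot": [0, 0, 0], "fingers": 1},
  {"offset": [0, 0, 0], "rot": [0, 0, 0], "fingers": 1},
  {"offset": [0, 0, 0], "rot": [0, 0, 0], "fingers": 1},
  {"offset": [0, 0, 0], "rot": [0, 0, 0], "fingers": 1},
  {"offset": [0, 0, 0], "rot": [0, 0, 0], "fingers": 1},
  {"offset": [0, 0, 0], "rot": [0, 0, 0], "fingers": 1},
  {"offset": [0, 0, 0], "rot": [0, 0, 0], "fingers": 1},
], squeeze=40)

```text
time_s: 5.05
position: [527.3, 48.8, 233.1]
tcp_rot: [-0.0, 0.768, 0.641, -0.0]
force: [0.2, -0.3, 0.0]
width: 27.2
finger_force: 0.0
```

Call:
step_arm([
  {"offset": [0, 0, 0], "rot": [0, 0, 0], "fingers": 1},
  {"offset": [0, 0, 0], "rot": [0, 0, 0], "fingers": 1},
  {"offset": [0, 0, 0], "rot": [0, 0, 0], "fingers": 1},
  {"offset": [0, 0, 0], "rot": [0, 0, 0], "fingers": 1},
  {"offset": [0, 0, 0], "rot": [0, 0, 0], "fingers": 1},
  {"offset": [0, 0, 0], "rot": [0, 0, 0], "fingers": 1},
  {"offset": [0, 0, 0.2], "rot": [0, 0, 0], "fingers": 1},
  {"offset": [0, 0, 0.3], "rot": [0, 0, 0], "fingers": 1},
  {"offset": [0, 0, 0.5], "rot": [0, 0, 0], "fingers": 1},
], squeeze=40)

```text
time_s: 5.8
position: [526.3, 48.8, 261.8]
tcp_rot: [-0.002, 0.768, 0.641, -0.001]
force: [0.2, 0.6, -6.1]
width: 14.0
finger_force: 40.0
```

Call:
step_arm([
  {"offset": [0, 0, 0.7], "rot": [0, 0, 0], "fingers": 1},
  {"offset": [0, 0, 0.7], "rot": [0, 0, 0], "fingers": 1},
  {"offset": [0, 0, 0.7], "rot": [0, 0, 0], "fingers": 1},
  {"offset": [0, 0, 0.7], "rot": [0, 0, 0], "fingers": 1},
  {"offset": [0, 0, 0.7], "rot": [0, 0, 0], "fingers": 1},
  {"offset": [0, 0, 0], "rot": [0, 0, 0], "fingers": 1},
  {"offset": [0, 0, 0], "rot": [0, 0, 0], "fingers": 1},
])

```text
time_s: 6.38
position: [527.5, 48.7, 369.0]
tcp_rot: [0.001, 0.768, 0.641, 0.001]
force: [0.5, 0.2, -6.7]
width: 14.0
finger_force: 40.0
```

Call:
step_arm([
  {"offset": [-0.15, -0.695, 0], "rot": [0, 0, 0.117], "fingers": 1},
  {"offset": [-0.15, -0.695, 0], "rot": [0, 0, 0.117], "fingers": 1},
  {"offset": [-0.15, -0.695, 0], "rot": [0, 0, 0.117], "fingers": 1},
  {"offset": [-0.15, -0.695, 0], "rot": [0, 0, 0.117], "fingers": 1},
  {"offset": [-0.15, -0.695, 0], "rot": [0, 0, 0.117], "fingers": 1},
  {"offset": [-0.15, -0.695, 0], "rot": [0, 0, 0.117], "fingers": 1},
  {"offset": [-0.15, -0.695, 0], "rot": [0, 0, 0.117], "fingers": 1},
  {"offset": [-0.15, -0.695, 0], "rot": [0, 0, 0.117], "fingers": 1},
  {"offset": [-0.15, -0.695, 0], "rot": [0, 0, 0.117], "fingers": 1},
  {"offset": [-0.15, -0.695, 0], "rot": [0, 0, 0.117], "fingers": 1},
  {"offset": [-0.15, -0.695, 0], "rot": [0, 0, 0.117], "fingers": 1},
  {"offset": [-0.15, -0.695, 0], "rot": [0, 0, 0.117], "fingers": 1},
  {"offset": [-0.15, -0.695, 0], "rot": [0, 0, 0.117], "fingers": 1},
  {"offset": [-0.15, -0.695, 0], "rot": [0, 0, 0.117], "fingers": 1},
  {"offset": [-0.15, -0.695, 0], "rot": [0, 0, 0.117], "fingers": 1},
  {"offset": [0, 0, 0], "rot": [0, 0, 0], "fingers": 1},
  {"offset": [0, 0, 0], "rot": [0, 0, 0], "fingers": 1},
  {"offset": [0, 0, 0], "rot": [0, 0, 0], "fingers": 1},
])

```text
time_s: 7.88
position: [459.5, -263.4, 366.3]
tcp_rot: [-0.002, 0.717, 0.697, 0.0]
force: [0.4, 0.4, -6.3]
width: 13.8
finger_force: 40.0
```

Run:
```python
from h import *
s=r.state();print({k:np.round(s[k],3) for k in('time_s','position','tcp_rot','force','width','finger_force')})
snap('wrist','w3');p,d=snap('scene','s3');q,_=snap('top','t3')
a=cv2.resize(p[160:320,130:330],None,fx=2.6,fy=2.6,interpolation=2);b=cv2.resize(cv2.imread('pics/w3.png'),(520,325))
b=b[:182]
cv2.imwrite('pics/v3.png',np.vstack([a,b]))
```

```text
{'time_s': np.float64(7.883), 'position': array([ 459.452, -263.392,  366.285]), 'tcp_rot': array([-0.002,  0.717,  0.697,  0.   ]), 'force': array([ 0.43 ,  0.369, -6.253]), 'width': np.float64(13.757), 'finger_force': np.float64(39.995)}
```

View pics/v3.png

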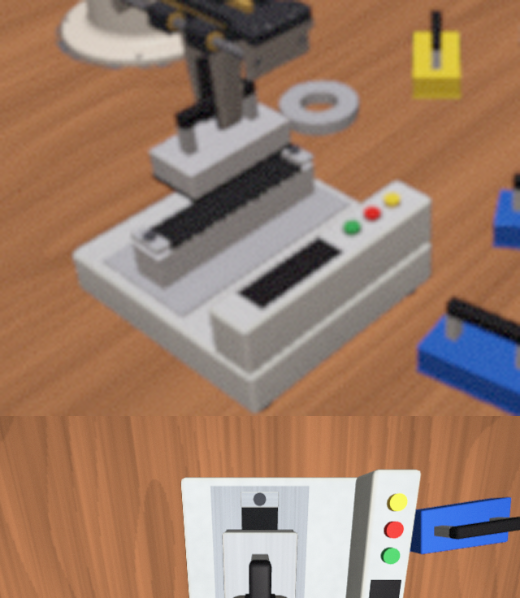

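The view shows the block held level about 40 mm over the bed, lengthwise and centred (wrist: +y clip and rubber show evenly above the slab). I lower it gently.

Call:
step_arm([
  {"offset": [0, 0, -0.25], "rot": [0, 0, 0], "fingers": 1},
  {"offset": [0, 0, -0.25], "rot": [0, 0, 0], "fingers": 1},
  {"offset": [0, 0, -0.25], "rot": [0, 0, 0], "fingers": 1},
  {"offset": [0, 0, -0.2], "rot": [0, 0, 0], "fingers": 1},
  {"offset": [0, 0, -0.1], "rot": [0, 0, 0], "fingers": 1},
  {"offset": [0, 0, -0.05], "rot": [0, 0, 0], "fingers": 1},
  {"offset": [0, 0, 0], "rot": [0, 0, 0], "fingers": 1},
  {"offset": [0, 0, 0], "rot": [0, 0, 0], "fingers": 1},
])

```text
time_s: 8.7
position: [459.9, -264.1, 335.3]
tcp_rot: [0.0, 0.716, 0.698, 0.0]
force: [-0.3, -0.7, -6.3]
width: 13.5
finger_force: 40.0
```

Call:
step_arm([
  {"offset": [0, 0, -0.03], "rot": [0, 0, 0], "fingers": 1},
  {"offset": [0, 0, -0.03], "rot": [0, 0, 0], "fingers": 1},
  {"offset": [0, 0, -0.03], "rot": [0, 0, 0], "fingers": 1},
  {"offset": [0, 0, -0.03], "rot": [0, 0, 0], "fingers": 1},
  {"offset": [0, 0, 0], "rot": [0, 0, 0], "fingers": 1},
])

```text
time_s: 9.12
position: [459.8, -264.0, 331.3]
tcp_rot: [-0.0, 0.716, 0.698, -0.0]
force: [-0.2, 0.2, -5.8]
width: 13.4
finger_force: 40.0
```

Call:
step_arm([
  {"offset": [0, 0, -0.03], "rot": [0, 0, 0], "fingers": 1},
  {"offset": [0, 0, -0.03], "rot": [0, 0, 0], "fingers": 1},
  {"offset": [0, 0, -0.02], "rot": [0, 0, 0], "fingers": 1},
  {"offset": [0, 0, -0.02], "rot": [0, 0, 0], "fingers": 1},
  {"offset": [0, 0, 0], "rot": [0, 0, 0], "fingers": 1},
])

```text
time_s: 9.53
position: [459.8, -264.0, 328.3]
tcp_rot: [-0.0, 0.716, 0.698, -0.0]
force: [-0.1, 0.1, -6.1]
width: 13.9
finger_force: 40.0
```

Call:
step_arm([
  {"offset": [0, 0, -0.02], "rot": [0, 0, 0], "fingers": 1},
  {"offset": [0, 0, -0.02], "rot": [0, 0, 0], "fingers": 1},
  {"offset": [0, 0, 0], "rot": [0, 0, 0], "fingers": 1},
])

```text
time_s: 9.78
position: [459.9, -263.9, 328.0]
tcp_rot: [0.0, 0.716, 0.698, 0.0]
force: [-1.5, 2.2, -0.9]
width: 13.6
finger_force: 40.0
```

Contact is felt (the weight is now on the bed). I settle a touch lower and release.

Call:
step_arm([
  {"offset": [0, 0, -0.015], "rot": [0, 0, 0], "fingers": 1},
  {"offset": [0, 0, 0], "rot": [0, 0, 0], "fingers": 1},
  {"offset": [0, 0, 0], "rot": [0, 0, 0], "fingers": 0.5},
  {"offset": [0, 0, 0], "rot": [0, 0, 0], "fingers": 0},
  {"offset": [0, 0, 0], "rot": [0, 0, 0], "fingers": -0.3},
  {"offset": [0, 0, 0], "rot": [0, 0, 0], "fingers": -0.3},
  {"offset": [0, 0, 0], "rot": [0, 0, 0], "fingers": -0.3},
  {"offset": [0, 0, 0], "rot": [0, 0, 0], "fingers": -0.3},
  {"offset": [0, 0, 0], "rot": [0, 0, 0], "fingers": -0.3},
  {"offset": [0, 0, 0], "rot": [0, 0, 0], "fingers": -0.3},
])

```text
time_s: 10.62
position: [459.8, -264.0, 326.8]
tcp_rot: [0.0, 0.716, 0.698, 0.0]
force: [-1.0, 0.0, -0.2]
width: 59.5
finger_force: 0.0
```

Call:
step_arm([
  {"offset": [0, 0, 0.3], "rot": [0, 0, 0], "fingers": -0.3},
  {"offset": [0, 0, 0.5], "rot": [0, 0, 0], "fingers": -0.3},
  {"offset": [0, 0, 0.8], "rot": [0, 0, 0], "fingers": -0.3},
  {"offset": [0, -0.7, 0.8], "rot": [0, 0, 0], "fingers": -0.3},
  {"offset": [0, -0.8, 0.7], "rot": [0, 0, 0], "fingers": -0.3},
  {"offset": [0, -0.8, 0], "rot": [0, 0, 0], "fingers": -0.3},
  {"offset": [0, 0, 0], "rot": [0, 0, 0], "fingers": -0.3},
  {"offset": [0, 0, 0], "rot": [0, 0, 0], "fingers": -0.3},
])

```text
time_s: 11.28
position: [459.6, -333.6, 420.3]
tcp_rot: [0.0, 0.717, 0.697, 0.0]
force: [-0.3, 1.3, 0.2]
width: 59.8
finger_force: 0.0
```

Run:
```python
from h import *
from m import dark
s=r.state();print(s['time_s'],s['position'],s['width'],s['force'])
p,d=snap('wrist','w4');W=np.load('pics/w4.npz');C=cam('wrist',W['pos'],W['q']);P=cloud(C,d)
t,a,c=dark(p,260,20,380,215,60)
w=np.array([plane(C,*q,164) for q in cv2.boxPoints(t)])
print(t,a,w.mean(0),[(np.linalg.norm(w[i]-w[i-1]).round(1),np.degrees(np.arctan2(*(w[i]-w[i-1])[1::-1])).round(2)) for i in range(4)])
# slab top plane (~125)
m=(abs(P[...,2]-125)<8)&(abs(P[...,0]-460)<26)&(abs(P[...,1]+265)<55)&(d>0);m[215:]=0
Q=P[m];co=np.linalg.lstsq(np.c_[Q[:,:2]-[460,-265],np.ones(len(Q))],Q[:,2],rcond=None)[0];print(len(Q),co,Q.min(0),Q.max(0))
sc,_=snap('scene','s4')
cv2.imwrite('pics/v4.png',np.vstack([cv2.resize(sc[160:320,130:330],(480,384)),cv2.resize(p[:230],(480,172))]))
```

```text
11.2833 [ 459.62757302 -333.63449006  420.32367364] 59.7839601292331 [-0.33759855  1.33867896  0.18905493]
((317.0, 115.0), (16.0, 106.0), 0.0) 1648.5 [ 460.4337336  -265.76659439  164.        ] [(np.float64(12.6), np.float64(178.4)), (np.float64(77.4), np.float64(87.91)), (np.float64(11.6), np.float64(-1.61)), (np.float64(77.4), np.float64(-91.37))]
5557 [-5.20424908e-04 -1.06181375e-03  1.24634889e+02] [ 434.01164325 -319.96582777  122.04908575] [ 485.99109899 -210.92105875  127.04031905]
```

View pics/v4.png

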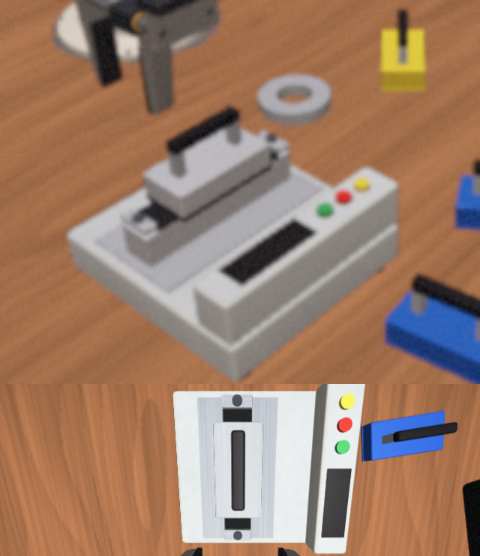

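The block lies flat on the bed (top at 124.6 mm, tilt under 0.1°). The same camera puts its centre at (460.4,-265.8) against (460.4,-266.9) for the bed, and equal rubber gaps show at both ends. The gripper is clear.

```bash
python3 -c "
from station import r
print(r.hand_in())"
```

```text
the job is handed in; nothing more can be done
None
```

The long block is on the rub bed, flat, lengthwise and centred to about 1 mm by the wrist camera, released with the gripper clear; the short block was not touched, and I handed the job in at about 11.3 s, with no verdict returned.

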